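Lock the bottle opener away in the crate tray

ROBOT

A 6-joint arm with a two-finger parallel gripper is mounted at the origin on the work surface. World frame = base frame: x ahead of the robot, y to its left, z up, the work surface at z = 0. Lengths are in mm, angles in degrees, forces in N, time in s.
With the tool pointing down it reaches from about 225 to 875 mm from the base axis. Payload 3.4 kg.
Tool frame: the origin (TCP) lies midway between the tips of the shut fingers; the grasp point (between the pads) lies 19 mm behind it; x points along the fingers, z is the direction in which the jaws open and shut, and the axes are right-handed (so a half turn about x gives the same grasp; the last joint's range is limited). The gripper opens to 85 mm and grips with 20 to 120 N. Pads are 22 mm wide; open, the fingers measure 114 mm over their backs; the gripper's body (76 mm by 85 mm) begins 54 mm behind the grasp point. The pads swing forward as they close: fully open they stand 13 mm farther back than shut.
Start: joints at [60.447, 15.808, 86.224, -0, 77.962, -6.933], TCP at [221.178, 530.795, 231.328] pointing down, gripper open.
Joint ranges: [-165.64, 165.64], [-43.16, 119.46], [12.63, 154.43], [-67.54, 247.53], [6.08, 155.33], [-154.97, 154.97]. Speed limits (degrees/s): [147.25, 147.25, 180, 180, 180, 180].

INTERFACE

Orientations are given as [roll, pitch, yaw] about the fixed x, y, z axes, in that order (R = Rz(yaw) Ry(pitch) Rx(roll)).
In Python, from cell import r gives the robot as it stands.
- The arm moves only by the tool jog_arm, never from a script. Its argument "steps" is a list of rows, each an object with "delta_pos": the shift along the tool's x, y, z in units of 30 mm (1.0 is 30 mm), a list of three; "roll": the turn about the tool's x in units of 5 degrees (1.0 is 5 degrees). In form: [{"delta_pos": [x, y, z], "roll": roll}, ...]. A call has 1 to 12 rows; each row shifts and turns the commanded pose from where the row before left it, along the tool's axes as they then stand; what a row does not reach is not made up. A row lasts 1/12 s, in which the tool goes at most 41.7 mm and 7.16 degrees, less where a joint would pass 70% of its speed; a pose out of reach is approached as far as the arm can. A call with a number of a shift or a turn outside -1 to 1 is refused whole. A call with a gripper value outside its range is refused whole. "gripper" is the opening in per cent of the stroke, from 0 (shut) to 100 (fully open), set as the call begins (left out, the last holds). The fingers move at their own pace and stop on an object; "grip_force" is the grip in N (left out, the last holds). Time passes only in rows, so rows that do not move let the fingers close. It gives the time, the measured TCP pose, the force and the opening at its end, in the units of the state.
- r.get_state(): the state, without advancing time (a new reading comes with each control period).
- r.grab_frame(name): name is "scene" or "top"; returns a dict with "image" (480x640x3 uint8, red, green, blue), "vertical_fov" (degrees; the focal length in pixels is half the picture's height over the tangent of half this angle, whatever the lens; pixels are square), "cx", "cy" (the principal point, pixels), "k1" (the pictures are not rectified: a ray, as slopes to the right and down, at radius r is drawn at 1 + k1 r^2 times it, then the intrinsics apply), "rvec" (rotation vector, rad) and "tvec" (3), from world to camera coordinates, as OpenCV has them. Camera axes: x right, y down, z forward; pixel columns grow to the right and rows downward; lengths in mm; the calibration is good to about 2 mm. A picture is of the moment at which its call begins. There is no depth.
- r.close_job(): hands the job in, once; it reports no verdict.
The state is a dict: "time_s": time; "q": joint angles; "joint_velocities": joint speeds; "joint_efforts": joint torques, N m; "position": TCP position; "ee_rot": TCP orientation; "wrist_force": force on the tool from outside, world axes, zero at the start; "torque": the same for the moment, N m; "grip_width": opening from 0.0 (shut) to 1.0 (fully open).
Only numpy, scipy, OpenCV 4.12 (cv2) and the standard library are available. Lean on these libraries where they do the work, as an engineer would, in place of code of your own. Each camera call takes 0.05 s, during which the arm holds its last target. There are 200 camera calls.

TASK

Lay the chrome bottle opener down flat in the grey pull-out tray under the yellow crates without dropping it in, and push the tray fully shut. Then press the padlock's raised shackle down until it clicks and stays down, so that it locks the tray. Do not knock the bottle or the two cans.

Things in the scene. Friction and masses are not known exactly. Their poses are not given: they have to be found in the camera images.
- opener_mid (a point): Centre (half-way up) of the loose chrome bottle opener lying on the sideboard: 110 mm long along its x, 14 mm high. The grip is a bar 18 mm wide (y) from x = -53 to +17 mm; the ring head is 30 mm wide from x = +17 to +55 mm. 90 g.
- tray (a joint): How far the grey tray is pulled out (m): 0 fully shut (hard stop), at the start 0.15 to 0.18. It slides with about 1.5 N of friction and stays where it is left; nothing holds it shut until the padlock is closed.
- tray_floor (a point): Middle of the tray's inner floor, 9 mm above the sideboard; moves with the tray. x points the way the tray is pushed shut, y across it, z up. The tray is an open box, outside 260 (x) by 256 mm (y), walls 5 mm thick, their top 29 mm above this point. In this frame its uncovered part runs from x = -125 mm (inside of the front wall) to x = -125 mm + joint tray; the rest is under the stand.
- tray_handle (a point): Middle of the black bar handle on the tray's front, 35 mm out from the front face and 24 mm above the sideboard; the bar is 90 mm long along y and about 10 mm thick. Same axes as tray_floor; push it along +x to shut the tray.
- strap_slot (a point): Centre of the slot, 16 mm (x) by 14 mm (y), in the flat steel hasp strap fixed to the tray's front, axes as tray_floor; the strap's top is 86 mm above the sideboard. With the tray fully shut the slot lies right under the shackle's free leg. A tray left 5 to 15 mm open puts the strap in the leg's way; a shackle pressed too early keeps the tray from shutting.
- shackle (a joint): How far the padlock's shackle is pressed down (m): 0 raised (open), 0.020 at its bottom stop. A spring pushes it up (4 N at the top, 8 N at the bottom); pressed slowly it takes 5 to 12 N, easing for a few mm as the pawl snaps over, and rises sharply at the stop. From about 0.017 the pawl catches and holds it down. Let go before that, it springs back up to 0.
- shackle_top (a point): Top of the arch of the steel U-shaped shackle; moves with it (142 mm above the sideboard when raised). Axes as tray_floor. The U is 39 mm wide along y, its bar 9 mm thick. It stands in a brass padlock body 56 mm (y) by 26 mm (x), top 80 mm above the sideboard, fixed on the stand's front ledge; the crates' front wall is 85 mm behind it (+x).
- bottle: Green swing-top glass bottle, 68 mm across, 264 mm tall, origin at its foot. Leave it standing.
- can_a: Crumpled aluminium can with a blue band, 64 mm across, 86 mm tall, origin at its foot. Leave it alone.
- can_b: Crumpled aluminium can with a red band, 64 mm across, 86 mm tall, origin at its foot. Leave it alone.
- opener: The bottle opener itself; same origin and axes as opener_mid.
- stand: Wooden stand over the tray, fixed, 300 by 300 mm, origin on the sideboard under its middle, axes as tray_floor. Top 50 mm, underside 42 mm above the sideboard. Two stacked yellow crates (300 mm along y, 200 mm along x) stand on it, from 100 mm behind its front edge, up to 200 mm above the sideboard.
Things that resemble listed ones, but are neither listed nor needed, are in the scene too. Of the things that look like the opener, take the one that is farthest from the robot's base at the start.

How it is judged (in metres and radians):
On the way, in this order (a step that is already met when the one before it is completed fails the run):
1. the opener lies in the tray, let go (x of opener_mid in the frame of tray_floor between -0.125 and 0.125 m and y of opener_mid in the frame of tray_floor between -0.123 and 0.123 m and z of opener_mid in the frame of tray_floor below 0.013 m and angle between opener_mid's own z axis and vertical below 0.25 rad and contact force between opener and the fingers below 0.1 N), for 0.2 s.
2. the tray is pushed fully shut (value of joint tray below 0.004 m), for 0.2 s.
3. the shackle is pressed down past its click (value of joint shackle above 0.0155 m), for 0.1 s.
At the end, for the whole second after the job is handed in: The opener lies flat (within 0.25 rad) and at rest on the tray's floor, the tray is shut to within 4 mm, and the released shackle stays down by more than 15.5 mm, held by its pawl (x of opener_mid in the frame of tray_floor between -0.125 and 0.125 m and y of opener_mid in the frame of tray_floor between -0.123 and 0.123 m and z of opener_mid in the frame of tray_floor below 0.013 m and angle between opener_mid's own z axis and vertical below 0.25 rad and linear speed of opener below 0.02 m/s and value of joint tray below 0.004 m and value of joint shackle above 0.0155 m); the robot touches nothing.
It fails at once if the opener is dropped from more than about 4 cm (linear speed of opener above 0.9 m/s and contact force between opener and the fingers below 0.05 N).
It fails at once if the bottle is moved by more than 3 cm or tipped (distance of bottle from where it was at the start of the episode above 0.03 m or angle between bottle's own z axis and vertical above 0.3 rad).
It fails at once if a can is moved by more than 3 cm or tipped (distance of any of can_a, can_b from where it was at the start of the episode above 0.03 m or angle between any of can_a, can_b's own z axis and vertical above 0.4 rad).
It also fails if it takes over 64 s, if anything falls off the work surface, if the arm or the gripper's body presses on something with over 40 N, if the wrist force passes 120 N, or if a joint passes its speed limit or range.

## Working session

There is one attempt and no reset: what is moved stays moved. The work goes in short steps, Python scripts to look and compute and a tool call to move; the robot and the scene stay as the last step left them, time stands still between calls to the robot, and variables do not carry over. Pictures are saved under pics/ and viewed, about 8 in all and at most 12, crops included, and the job is handed in when it is done.

Besides the shell and the picture viewer there is one more tool, called after "Call:" by a JSON object that holds its "fn" and its "kwargs". jog_arm: Moves the arm, as the interface text tells. Shifts and turns lie within -1 to 1; 1 stands for 30 mm of shift or 5 degrees of turn. Its arguments: {"type":"object","properties":{"steps":{"type":"array","items":{"type":"object","properties":{"delta_pos":{"type":"array","items":{"type":"number","minimum":-1,"maximum":1}},"roll":{"type":"number","minimum":-1,"maximum":1}}}},"gripper":{"type":"number"},"grip_force":{"type":"number"}},"required":["steps"]}

```bash
mkdir -p pics
cat > h.py <<'E'
import numpy as np, cv2
from cell import r
def grab(n,f=None):
    d=r.grab_frame(n)
    if f: cv2.imwrite(f,cv2.cvtColor(d["image"],cv2.COLOR_RGB2BGR))
    R=cv2.Rodrigues(np.array(d["rvec"],float))[0]; t=np.array(d["tvec"],float).ravel()
    return dict(im=d["image"],f=240/np.tan(np.radians(d["vertical_fov"])/2),cx=d["cx"],cy=d["cy"],k1=d["k1"],R=R,t=t)
def ray(c,u,v):
    xd,yd=(u-c["cx"])/c["f"],(v-c["cy"])/c["f"]; x,y=xd,yd
    for _ in range(20):
        s=1+c["k1"]*(x*x+y*y); x,y=xd/s,yd/s
    return -c["R"].T@c["t"], c["R"].T@np.array([x,y,1])
def onz(c,u,v,z):
    o,d=ray(c,u,v); return o+d*(z-o[2])/d[2]
def proj(c,P):
    p=c["R"]@np.array(P,float)+c["t"]; x,y=p[:2]/p[2]; s=1+c["k1"]*(x*x+y*y)
    return c["f"]*x*s+c["cx"],c["f"]*y*s+c["cy"]
E
python3 - <<'E'
from h import *
for n in("scene","top"):
    c=grab(n,f"pics/{n}0.png"); print(n,c["f"],c["k1"],-c["R"].T@c["t"])
print(r.get_state())
E
```

```text
scene 433.67002626977063 0.010502380304276275 [1050.72892951   43.0694023   997.82982406]
top 529.3282659577933 0.03101073729679619 [ 394.1531409   -30.36281333 1086.57569282]
{'time_s': 0.1, 'q': array([ 6.04478323e+01,  1.58449880e+01,  8.62870561e+01,  8.35899879e-04,
        7.79623731e+01, -6.93127373e+00]), 'joint_velocities': array([ 0.09327789,  0.01675845, -0.13212721, -0.01813181,  0.04391648,
        0.01206559]), 'joint_efforts': array([ 1.34801609e-03, -4.17698801e+01, -2.46406120e+01, -3.81047321e-04,
        5.77798332e-03, -1.91541596e-05]), 'position': array([220.92020718, 530.36667665, 230.52269525]), 'ee_rot': array([ 172.57281316,   89.90557927, -120.04825586]), 'wrist_force': array([-0.06981862, -0.38102525, -0.38452675]), 'torque': array([-0.01341448,  0.00545936,  0.02267711]), 'grip_width': 1.0015995496983765}
```

View pics/scene0.png

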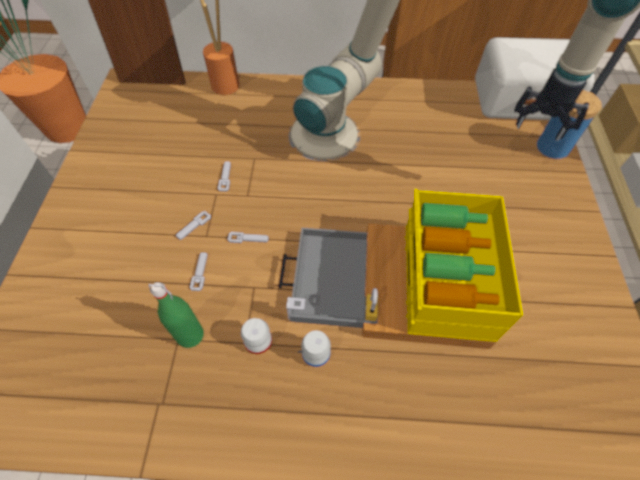

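View pics/top0.png

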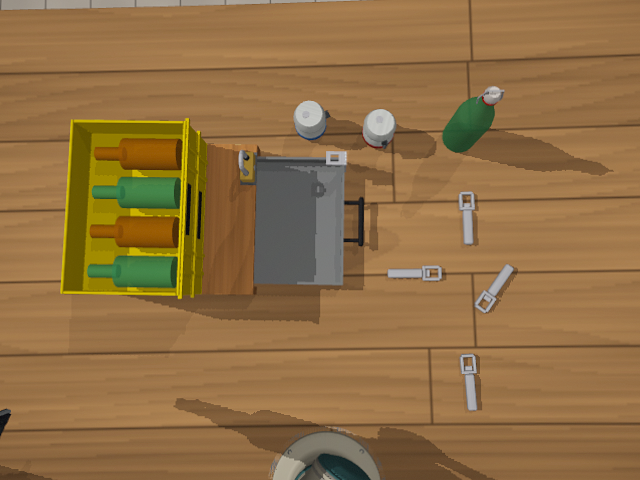

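The scene view shows the robot's base at the top and the tray in the middle. The opener candidates in the top view are A (467,217), B (415,273), C (495,289) and D (470,382). A looks farthest from the base, near (325,470). The cans are at (310,120) and (380,127), the bottle foot is at about (460,140), the strap plate is at (337,158), and the shackle is at (244,162).

Run:
```python
from h import *
c=grab("top"); im=c["im"]
hsv=cv2.cvtColor(im,cv2.COLOR_RGB2HSV)
m=((hsv[...,1]<45)&(hsv[...,2]>140)).astype(np.uint8)
for (u,v) in[(467,217),(415,273),(495,289),(470,382)]:
    w=np.zeros_like(m); w[v-36:v+37,u-36:u+37]=m[v-36:v+37,u-36:u+37]
    n,l,s,_=cv2.connectedComponentsWithStats(w); k=1+np.argmax(s[1:,4])
    cs,_=cv2.findContours((l==k).astype(np.uint8),0,2); q=max(cs,key=cv2.contourArea)
    P=np.array([onz(c,*p,14)[:2] for p in q[:,0].astype(float)]).astype(np.float32)
    (ctr,sz,a)=cv2.minAreaRect(P); print((u,v),np.round(ctr,1),np.round(sz,1),round(a,1),"dist",round(float(np.hypot(*ctr)),1), cv2.mean(im,mask=(l==k).astype(np.uint8))[:3])
def crop(c,x0,y0,x1,y1,s): return cv2.resize(c["im"][y0:y1,x0:x1],None,fx=s,fy=s,interpolation=cv2.INTER_CUBIC)
a=crop(c,230,135,380,305,3.5)
b=crop(c,430,180,500,260,3.5)
out=np.zeros((595,800,3),np.uint8); out[:a.shape[0],:a.shape[1]]=a[:595,:]; out[:b.shape[0],540:540+b.shape[1]]=b
cv2.imwrite("pics/c1.png",out[...,::-1])
s=grab("scene"); a=crop(s,270,220,420,340,5.3)
cv2.imwrite("pics/c2.png",a[:600,:800,::-1])
```

```text
(467, 217) [ 524.3 -294.7] [ 30.  106.1] 87.6 dist 601.5 (167.37044967880087, 166.36616702355462, 169.40042826552462)
(415, 273) [ 413.2 -186.2] [106.  28.] 88.9 dist 453.2 (169.615, 168.51250000000002, 171.52)
(495, 289) [ 382.2 -342.6] [ 30.6 106.3] 54.2 dist 513.2 (166.71398305084745, 166.02754237288136, 169.40042372881356)
(470, 382) [ 178.7 -286.6] [66.8 16.7] 2.7 dist 337.7 (168.3020134228188, 167.93288590604027, 171.5704697986577)
```

View pics/c1.png

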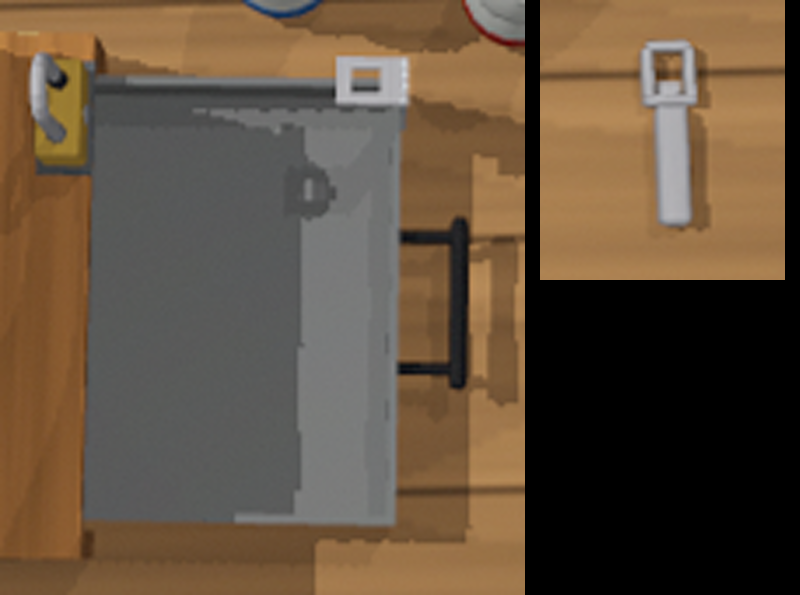

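View pics/c2.png

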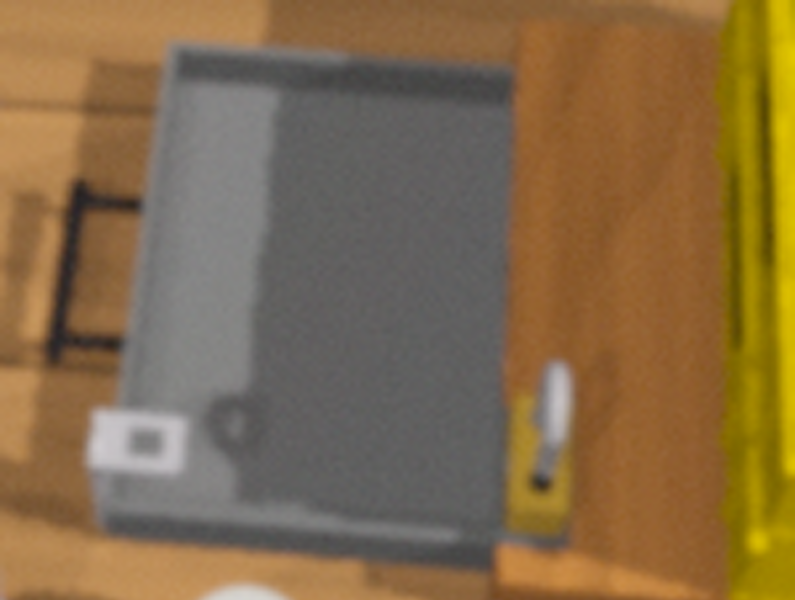

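Crop c1 shows opener A alone at (467,217). Its ring head points toward +x and its grip toward the robot, so it is the farthest one and the right choice. In c1 the handle bar runs (459,222)–(457,385), the slot is at (366,80), and the shackle arch is near (38,90). In c2 the slot is at (147,442), the arch at (560,400), and the handle runs (78,190)–(55,352).

Run:
```python
from h import *
c=grab("top"); s=grab("scene")
T=lambda x,y,z: np.round(onz(c,230+x/3.5,135+y/3.5,z),1)
S=lambda x,y,z: np.round(onz(s,270+x/5.3,220+y/5.3,z),1)
print("handle T",T(459,222,26),T(457,385,26)," S",S(78,188,26),S(56,356,26))
print("slot T",T(366,80,86)," S",S(147,442,86))
print("arch T ends",T(38,62,138),T(40,118,138)," S",S(565,370,138),S(555,432,138))
print("front wall top outer T",T(405,110,38),T(396,522,38), "stand edge",T(82,555,50),T(98,40,50))
print("side near T",T(235,519,38),T(395,523,38))
print("bottle T",np.round(onz(c,458,140,20),1),"S",np.round(onz(s,190,340,0),1))
print("cans S", np.round(onz(s,257,347,0),1),np.round(onz(s,317,359,0),1))
st=r.get_state(); from scipy.spatial.transform import Rotation as Ro
R=Ro.from_euler('xyz',st["ee_rot"],degrees=True).as_matrix(); print(R.round(3))
```

```text
handle T [565.3 -82.7  26. ] [471.  -79.1  26. ]  S [478.1 -78.6  26. ] [570.3 -79.8  26. ]
slot T [635.6 -30.7  86. ]  S [638.8 -28.7  86. ]
arch T ends [637.  140.7 138. ] [607.2 139.8 138. ]  S [619.8 145.7 138. ] [648.2 141.2 138. ]
front wall top outer T [629.1 -52.8  38. ] [393.5 -42.3  38. ] stand edge [378.6 133.4  50. ] [671.4 122.   50. ]
side near T [396.9  48.5  38. ] [393.  -41.7  38. ]
bottle T [ 681.6 -282.7   20. ] S [ 709.5 -284.3    0. ]
cans S [ 717.4 -122.3    0. ] [737.8  21.1  -0. ]
[[-0.    -0.923  0.385]
 [-0.001  0.385  0.923]
 [-1.     0.    -0.001]]
```

Call:
{"fn": "jog_arm", "kwargs": {"steps": [{"delta_pos": [-0.2, 0, 0], "roll": -1}, {"delta_pos": [-0.2, 0, 0], "roll": -1}, {"delta_pos": [-0.2, 0, 0], "roll": -1}, {"delta_pos": [-0.2, 0, 0], "roll": -1}, {"delta_pos": [-0.2, 0, 0], "roll": -1}, {"delta_pos": [0, -0.3, -0.8]}, {"delta_pos": [0, -0.3, -1]}, {"delta_pos": [0, -0.3, -1]}, {"delta_pos": [0, -0.3, -1]}, {"delta_pos": [0, -0.3, -1]}, {"delta_pos": [0, -0.3, -1]}, {"delta_pos": [0, -0.3, -1]}], "gripper": 60}}

```text
validation failed for argument at $.st...
```

Call:
{"fn": "jog_arm", "kwargs": {"steps": [{"delta_pos": [0, -0.3, -1]}, {"delta_pos": [0, -0.3, -1]}, {"delta_pos": [0, -0.3, -1]}, {"delta_pos": [0, -0.3, -1]}, {"delta_pos": [0, -0.3, -1]}, {"delta_pos": [0, -0.3, -1]}, {"delta_pos": [0, -0.3, -1]}, {"delta_pos": [0, -0.3, -1]}, {"delta_pos": [0, -0.3, -1]}, {"delta_pos": [0, -0.3, -1]}, {"delta_pos": [0, -0.3, -1]}, {"delta_pos": [0, -0.3, -1]}]}}

```text
validation failed for argument at $.st...
```

Call:
{"fn": "jog_arm", "kwargs": {"steps": [{"delta_pos": [-0.2, 0.0, 0.0], "roll": -1.0}, {"delta_pos": [-0.2, 0.0, 0.0], "roll": -1.0}, {"delta_pos": [-0.2, 0.0, 0.0], "roll": -1.0}, {"delta_pos": [-0.2, 0.0, 0.0], "roll": -1.0}, {"delta_pos": [-0.2, 0.0, 0.0], "roll": -1.0}, {"delta_pos": [0.0, -0.3, -0.8], "roll": 0.0}, {"delta_pos": [0.0, -0.3, -1.0], "roll": 0.0}, {"delta_pos": [0.0, -0.3, -1.0], "roll": 0.0}, {"delta_pos": [0.0, -0.3, -1.0], "roll": 0.0}, {"delta_pos": [0.0, -0.3, -1.0], "roll": 0.0}], "gripper": 60}}

```text
time_s: 1.13
position: [272.2, 387.4, 261.2]
ee_rot: [-115.5, 90.0, -23.1]
wrist_force: [0.2, 0.8, 0.5]
grip_width: 0.602
```

Call:
{"fn": "jog_arm", "kwargs": {"steps": [{"delta_pos": [0.0, -0.3, -1.0], "roll": 0.0}, {"delta_pos": [0.0, -0.3, -1.0], "roll": 0.0}, {"delta_pos": [0.0, -0.3, -1.0], "roll": 0.0}, {"delta_pos": [0.0, -0.3, -1.0], "roll": 0.0}, {"delta_pos": [0.0, -0.3, -1.0], "roll": 0.0}, {"delta_pos": [0.0, -0.3, -1.0], "roll": 0.0}, {"delta_pos": [0.0, -0.3, -1.0], "roll": 0.0}, {"delta_pos": [0.0, -0.3, -1.0], "roll": 0.0}, {"delta_pos": [0.0, -0.3, -1.0], "roll": 0.0}, {"delta_pos": [0.0, -0.3, -1.0], "roll": 0.0}, {"delta_pos": [0.0, -0.3, -1.0], "roll": 0.0}, {"delta_pos": [0.0, -0.3, -1.0], "roll": 0.0}]}}

```text
time_s: 2.13
position: [395.1, 32.1, 261.5]
ee_rot: [-79.4, 90.0, 13.0]
wrist_force: [0.5, -0.5, -0.6]
grip_width: 0.6
```

Call:
{"fn": "jog_arm", "kwargs": {"steps": [{"delta_pos": [0.5, -0.3, -1.0], "roll": 0.0}, {"delta_pos": [0.5, -0.3, -1.0], "roll": 0.0}, {"delta_pos": [0.5, -0.3, -1.0], "roll": 0.0}, {"delta_pos": [0.5, -0.3, -1.0], "roll": 0.0}, {"delta_pos": [0.5, -0.3, -1.0], "roll": 0.0}, {"delta_pos": [0.5, -0.3, -1.0], "roll": 0.0}, {"delta_pos": [0.5, -0.3, -1.0], "roll": 0.0}, {"delta_pos": [0.5, -0.3, -1.0], "roll": 0.0}, {"delta_pos": [0.0, -0.3, -1.0], "roll": 0.0}, {"delta_pos": [0.0, 0.0, 0.0], "roll": 0.0}, {"delta_pos": [0.0, 0.0, 0.0], "roll": 0.0}]}}

```text
time_s: 3.05
position: [487.4, -234.3, 140.6]
ee_rot: [39.9, 90.0, 132.2]
wrist_force: [0.3, 1.3, -0.3]
grip_width: 0.602
```

Run:
```python
from h import *
from scipy.spatial.transform import Rotation as Ro
c=grab("top"); st=r.get_state()
print(st["position"].round(1),Ro.from_euler('xyz',st["ee_rot"],degrees=True).as_matrix().round(3).tolist())
a=cv2.resize(c["im"][150:300,400:550],None,fx=4,fy=4,interpolation=cv2.INTER_CUBIC)
s=grab("scene"); b=cv2.resize(s["im"][225:375,130:180],None,fx=4,fy=4,interpolation=cv2.INTER_CUBIC)
b=cv2.resize(s["im"][225:375,140:190],None,fx=4,fy=4)
b=s["im"][220:320,150:250]; b=cv2.resize(b,(200,200),interpolation=cv2.INTER_CUBIC)
o=np.zeros((600,800,3),np.uint8); o[:,:600]=a; o[:200,600:]=b
cv2.imwrite("pics/g1.png",o[...,::-1])
```

```text
[ 486.9 -233.   140.9] [[-0.001, -0.999, -0.04], [0.001, -0.04, 0.999], [-1.0, 0.001, 0.001]]
```

Call:
{"fn": "jog_arm", "kwargs": {"steps": [{"delta_pos": [0.0, -0.34, -0.7], "roll": 0.0}, {"delta_pos": [0.0, -0.34, -0.7], "roll": 0.0}, {"delta_pos": [0.0, -0.34, -0.7], "roll": 0.0}, {"delta_pos": [0.6, 0.0, 0.0], "roll": 0.0}, {"delta_pos": [0.6, 0.0, 0.0], "roll": 0.0}, {"delta_pos": [0.6, 0.0, 0.0], "roll": 0.0}, {"delta_pos": [0.6, 0.0, 0.0], "roll": 0.0}, {"delta_pos": [0.6, 0.0, 0.0], "roll": 0.0}, {"delta_pos": [0.6, 0.0, 0.0], "roll": 0.0}, {"delta_pos": [0.4, 0.0, 0.0], "roll": 0.0}, {"delta_pos": [0.0, 0.0, 0.0], "roll": 0.0}]}}

```text
time_s: 4.07
position: [518.4, -291.7, 19.3]
ee_rot: [48.5, 89.7, 141.0]
wrist_force: [0.2, 0.3, 0.7]
grip_width: 0.599
```

Run:
```python
from h import *
c=grab("top"); st=r.get_state()
print(st["position"].round(1))
a=cv2.resize(c["im"][170:270,420:520],(400,400),interpolation=cv2.INTER_CUBIC)
s=grab("scene"); b=cv2.resize(s["im"][220:320,150:250],(400,400),interpolation=cv2.INTER_CUBIC)
cv2.imwrite("pics/g2.png",np.hstack([a,b])[...,::-1])
```

```text
[ 519.4 -292.5   20.7]
```

View pics/g2.png

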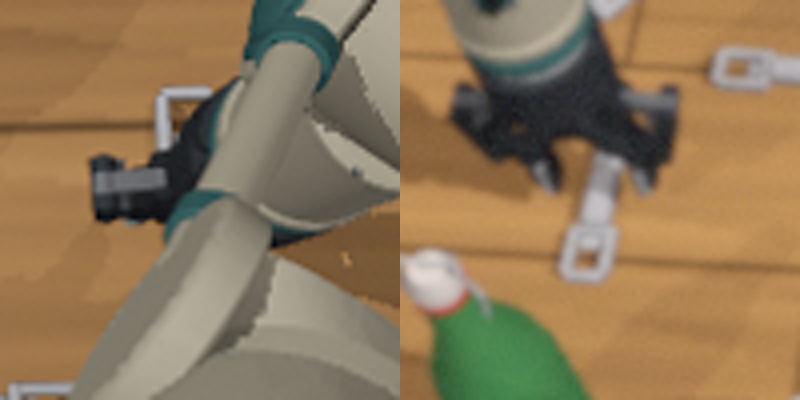

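The right-hand panel shows the two fingertips at (548,180) and (645,180) straddling the grip bar at (603,185). The bottle is clear of the gripper. I'll descend and grip.

Call:
{"fn": "jog_arm", "kwargs": {"steps": [{"delta_pos": [0.3, 0.0, -0.07], "roll": 0.0}, {"delta_pos": [0.27, 0.0, 0.0], "roll": 0.0}, {"delta_pos": [0.0, 0.0, 0.0], "roll": 0.0}, {"delta_pos": [0.0, 0.0, 0.0], "roll": 0.0}]}}

```text
time_s: 4.5
position: [520.0, -296.3, 3.9]
ee_rot: [43.1, 89.9, 135.5]
wrist_force: [0.3, -0.9, 0.2]
grip_width: 0.603
```

Call:
{"fn": "jog_arm", "kwargs": {"steps": [{"delta_pos": [0.0, 0.0, 0.0], "roll": 0.0}, {"delta_pos": [0.0, 0.0, 0.0], "roll": 0.0}, {"delta_pos": [0.0, 0.0, 0.0], "roll": 0.0}, {"delta_pos": [0.0, 0.0, 0.0], "roll": 0.0}, {"delta_pos": [0.0, 0.0, 0.0], "roll": 0.0}, {"delta_pos": [0.0, 0.0, 0.0], "roll": 0.0}, {"delta_pos": [0.0, 0.0, 0.0], "roll": 0.0}, {"delta_pos": [0.0, 0.0, 0.0], "roll": 0.0}], "gripper": 0, "grip_force": 50}}

```text
time_s: 5.17
position: [520.8, -296.9, 4.7]
ee_rot: [-129.2, 89.9, -36.8]
wrist_force: [-0.8, 0.3, 5.6]
grip_width: 0.193
```

Call:
{"fn": "jog_arm", "kwargs": {"steps": [{"delta_pos": [-0.4, 0.0, 0.0], "roll": 0.0}, {"delta_pos": [-0.8, 0.0, 0.0], "roll": 0.0}, {"delta_pos": [-0.8, 0.0, 0.0], "roll": 0.0}, {"delta_pos": [-0.8, 0.0, 0.4], "roll": 0.0}, {"delta_pos": [-0.5, 0.04, 0.8], "roll": 0.0}, {"delta_pos": [0.0, 0.04, 0.8], "roll": 0.0}, {"delta_pos": [0.0, 0.04, 0.8], "roll": 0.0}, {"delta_pos": [0.0, 0.04, 0.8], "roll": 0.0}, {"delta_pos": [0.0, 0.04, 0.8], "roll": 0.0}, {"delta_pos": [0.0, 0.04, 0.8], "roll": 0.0}, {"delta_pos": [0.0, 0.04, 0.8], "roll": 0.0}, {"delta_pos": [0.0, 0.04, 0.8], "roll": 0.0}]}}

```text
time_s: 6.17
position: [501.3, -91.7, 102.4]
ee_rot: [61.4, 89.9, 153.7]
wrist_force: [0.3, -0.8, -1.0]
grip_width: 0.196
```

Call:
{"fn": "jog_arm", "kwargs": {"steps": [{"delta_pos": [0.0, 0.04, 0.8], "roll": 0.0}, {"delta_pos": [0.0, 0.04, 0.8], "roll": 0.0}, {"delta_pos": [0.0, 0.04, 0.8], "roll": 0.0}, {"delta_pos": [0.0, 0.04, 0.8], "roll": 0.0}, {"delta_pos": [0.0, 0.04, 0.7], "roll": 0.0}, {"delta_pos": [0.0, 0.04, 0.4], "roll": 0.0}, {"delta_pos": [0.0, 0.0, 0.0], "roll": 0.0}, {"delta_pos": [0.0, 0.0, 0.0], "roll": 0.0}]}}

```text
time_s: 6.83
position: [489.5, 35.5, 102.9]
ee_rot: [127.7, 89.9, -139.8]
wrist_force: [1.1, -0.1, -0.7]
grip_width: 0.192
```

Run:
```python
from h import *
c=grab("top"); st=r.get_state()
print(st["position"].round(1),st["ee_rot"].round(1),st["grip_width"])
a=cv2.resize(c["im"][130:310,230:400],(378,400),interpolation=cv2.INTER_CUBIC)
s=grab("scene"); b=cv2.resize(s["im"][200:350,260:420],(420,394),interpolation=cv2.INTER_CUBIC)
o=np.zeros((400,798,3),np.uint8); o[:,:378]=a; o[:394,378:]=b
cv2.imwrite("pics/g3.png",o[...,::-1])
```

```text
[489.8  34.9 103. ] [ 156.5   90.  -111.1] 0.19006766403138622
```

View pics/g3.png

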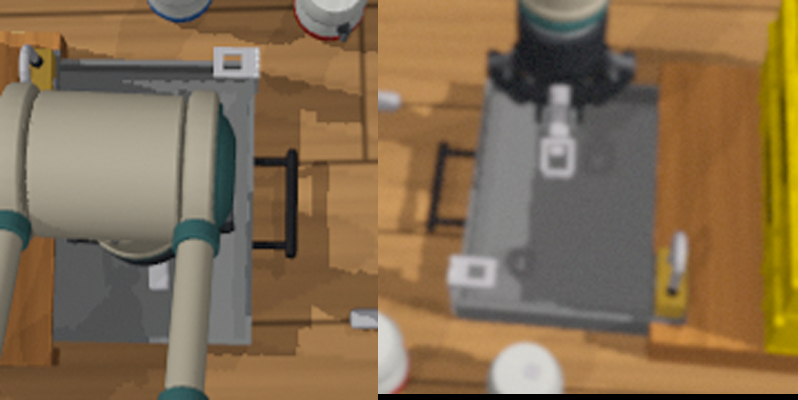

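The opener is held level over the tray. Its ring is at (557,158) in the right-hand panel, well inside the walls and clear of the strap at (472,270). I'll lower it.

Call:
{"fn": "jog_arm", "kwargs": {"steps": [{"delta_pos": [0.5, 0.0, 0.15], "roll": 0.0}, {"delta_pos": [0.6, 0.0, 0.15], "roll": 0.0}, {"delta_pos": [0.6, 0.0, 0.0], "roll": 0.0}, {"delta_pos": [0.6, 0.0, 0.0], "roll": 0.0}, {"delta_pos": [0.3, 0.0, 0.0], "roll": 0.0}, {"delta_pos": [0.15, 0.0, 0.0], "roll": 0.0}, {"delta_pos": [0.1, 0.0, 0.0], "roll": 0.0}, {"delta_pos": [0.0, 0.0, 0.0], "roll": 0.0}, {"delta_pos": [0.0, 0.0, 0.0], "roll": 0.0}]}}

```text
time_s: 7.68
position: [490.1, 44.2, 18.3]
ee_rot: [-94.5, 89.9, -2.2]
wrist_force: [0.3, 0.1, -1.2]
grip_width: 0.188
```

Call:
{"fn": "jog_arm", "kwargs": {"steps": [{"delta_pos": [0.07, 0.0, 0.0], "roll": 0.0}, {"delta_pos": [0.05, 0.0, 0.0], "roll": 0.0}, {"delta_pos": [0.0, 0.0, 0.0], "roll": 0.0}, {"delta_pos": [0.0, 0.0, 0.0], "roll": 0.0}]}}

```text
time_s: 8.02
position: [489.5, 44.5, 14.3]
ee_rot: [-82.8, 90.0, 9.5]
wrist_force: [-0.2, -0.0, -0.6]
grip_width: 0.192
```

Call:
{"fn": "jog_arm", "kwargs": {"steps": [{"delta_pos": [0.0, 0.0, 0.0], "roll": 0.0}, {"delta_pos": [0.0, 0.0, 0.0], "roll": 0.0}, {"delta_pos": [0.0, 0.0, 0.0], "roll": 0.0}, {"delta_pos": [0.0, 0.0, 0.0], "roll": 0.0}, {"delta_pos": [0.0, 0.0, 0.0], "roll": 0.0}, {"delta_pos": [0.0, 0.0, 0.0], "roll": 0.0}, {"delta_pos": [0.0, 0.0, 0.0], "roll": 0.0}], "gripper": 55}}

```text
time_s: 8.6
position: [489.4, 44.4, 14.1]
ee_rot: [-35.2, 90.0, 57.2]
wrist_force: [-0.2, -0.4, 0.4]
grip_width: 0.546
```

Call:
{"fn": "jog_arm", "kwargs": {"steps": [{"delta_pos": [-0.3, 0.0, 0.0], "roll": 0.0}, {"delta_pos": [-0.7, 0.0, 0.0], "roll": 0.0}, {"delta_pos": [-1.0, 0.0, 0.0], "roll": 0.0}, {"delta_pos": [-1.0, 0.0, 0.0], "roll": 0.0}, {"delta_pos": [-0.5, -0.2, -1.0], "roll": 0.0}, {"delta_pos": [0.0, -0.2, -1.0], "roll": 0.0}, {"delta_pos": [0.0, -0.2, -1.0], "roll": 0.0}, {"delta_pos": [0.0, -0.2, -1.0], "roll": 0.0}, {"delta_pos": [0.0, -0.2, -1.0], "roll": 0.0}, {"delta_pos": [0.0, -0.2, -0.6], "roll": 0.0}, {"delta_pos": [0.0, 0.0, 0.0], "roll": 0.0}, {"delta_pos": [0.0, 0.0, 0.0], "roll": 0.0}]}}

```text
time_s: 9.6
position: [532.4, -122.6, 119.4]
ee_rot: [-12.8, 90.0, 79.5]
wrist_force: [-1.0, 0.7, 0.0]
grip_width: 0.547
```

Run:
```python
from h import *
c=grab("top"); st=r.get_state()
print(st["position"].round(1),st["ee_rot"].round(1),st["grip_width"])
a=cv2.resize(c["im"][130:310,230:400],(378,400),interpolation=cv2.INTER_CUBIC)
s=grab("scene"); b=cv2.resize(s["im"][200:350,260:420],(420,394),interpolation=cv2.INTER_CUBIC)
o=np.zeros((400,798,3),np.uint8); o[:,:378]=a; o[:394,378:]=b
cv2.imwrite("pics/g4.png",o[...,::-1])
```

```text
[ 531.8 -121.5  119.3] [ 32.1  89.9 124.4] 0.5504059531997265
```

View pics/g4.png

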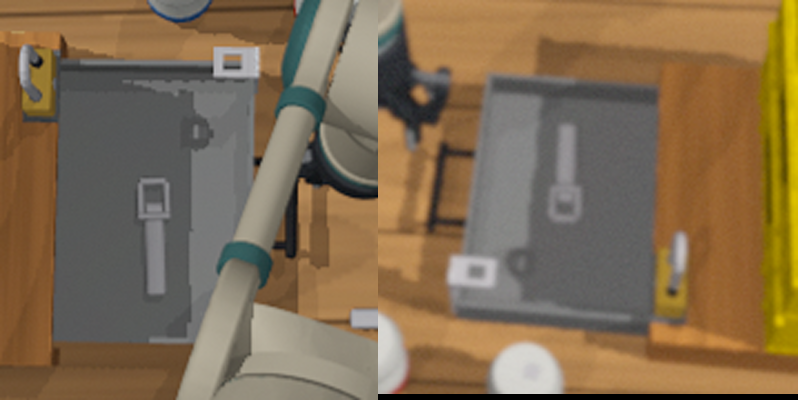

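The opener lies flat in the tray, with its ring at (153,198) and its grip end at (155,290) in the left-hand panel. The handle bar is at (291,200). Next I'll shut the fingers, go down outside the handle and push.

Call:
{"fn": "jog_arm", "kwargs": {"steps": [{"delta_pos": [0.0, 0.37, 0.0], "roll": 0.92}, {"delta_pos": [0.0, 0.0, 0.0], "roll": 0.0}, {"delta_pos": [0.0, 0.0, 0.0], "roll": 0.0}, {"delta_pos": [0.0, 0.0, 0.0], "roll": 0.0}, {"delta_pos": [0.4, 0.0, 0.0], "roll": 0.0}, {"delta_pos": [0.6, 0.0, 0.0], "roll": 0.0}, {"delta_pos": [0.7, 0.0, 0.0], "roll": 0.0}, {"delta_pos": [0.7, 0.0, 0.0], "roll": 0.0}, {"delta_pos": [0.6, 0.0, 0.0], "roll": 0.0}, {"delta_pos": [0.4, 0.0, 0.0], "roll": 0.0}, {"delta_pos": [0.0, 0.0, 0.0], "roll": 0.0}, {"delta_pos": [0.0, 0.0, 0.0], "roll": 0.0}], "gripper": 0}}

```text
time_s: 10.7
position: [521.3, -122.0, 16.7]
ee_rot: [63.3, 89.9, 151.2]
wrist_force: [0.3, 0.2, -0.1]
grip_width: -0.0
```

Call:
{"fn": "jog_arm", "kwargs": {"steps": [{"delta_pos": [0.0, 0.0, 0.2], "roll": 0.0}, {"delta_pos": [0.0, 0.0, 0.2], "roll": 0.0}, {"delta_pos": [0.0, 0.0, 0.25], "roll": 0.0}, {"delta_pos": [0.0, 0.0, 0.3], "roll": 0.0}, {"delta_pos": [0.0, 0.0, 0.4], "roll": 0.0}, {"delta_pos": [0.0, 0.0, 0.5], "roll": 0.0}, {"delta_pos": [0.0, 0.0, 0.5], "roll": 0.0}, {"delta_pos": [0.0, 0.0, 0.5], "roll": 0.0}, {"delta_pos": [0.0, 0.0, 0.5], "roll": 0.0}, {"delta_pos": [0.0, 0.0, 0.5], "roll": 0.0}, {"delta_pos": [0.0, 0.0, 0.5], "roll": 0.0}, {"delta_pos": [0.0, 0.0, 0.5], "roll": 0.0}]}}

```text
time_s: 11.7
position: [527.3, 24.4, 17.9]
ee_rot: [-104.9, 89.9, -17.1]
wrist_force: [-0.4, -1.5, 3.5]
grip_width: 0.002
```

Call:
{"fn": "jog_arm", "kwargs": {"steps": [{"delta_pos": [0.0, 0.0, 0.4], "roll": 0.0}, {"delta_pos": [0.0, 0.0, 0.3], "roll": 0.0}, {"delta_pos": [0.0, 0.0, 0.2], "roll": 0.0}, {"delta_pos": [0.0, 0.0, 0.1], "roll": 0.0}, {"delta_pos": [0.0, 0.0, 0.0], "roll": 0.0}, {"delta_pos": [0.0, 0.0, 0.0], "roll": 0.0}]}}

```text
time_s: 12.2
position: [527.6, 53.1, 16.8]
ee_rot: [71.1, 89.9, 158.9]
wrist_force: [-0.4, -0.4, -0.5]
grip_width: -0.003
```

Call:
{"fn": "jog_arm", "kwargs": {"steps": [{"delta_pos": [0.0, 0.0, 0.15], "roll": 0.0}, {"delta_pos": [0.0, 0.0, 0.15], "roll": 0.0}, {"delta_pos": [0.0, 0.0, 0.1], "roll": 0.0}, {"delta_pos": [0.0, 0.0, 0.1], "roll": 0.0}, {"delta_pos": [0.0, 0.0, 0.0], "roll": 0.0}]}}

```text
time_s: 12.62
position: [528.6, 68.6, 17.0]
ee_rot: [6.7, 90.0, 94.4]
wrist_force: [0.5, -0.4, -0.7]
grip_width: -0.003
```

Run:
```python
from h import *
c=grab("top"); st=r.get_state()
print(st["position"].round(1),st["wrist_force"].round(1))
a=cv2.resize(c["im"][130:310,200:370],(378,400),interpolation=cv2.INTER_CUBIC)
s=grab("scene"); b=cv2.resize(s["im"][200:350,260:420],(420,394),interpolation=cv2.INTER_CUBIC)
o=np.zeros((400,798,3),np.uint8); o[:,:378]=a; o[:394,378:]=b
cv2.imwrite("pics/g5.png",o[...,::-1])
```

```text
[528.8  68.5  17.1] [0.7 0.3 0.2]
```

View pics/g5.png

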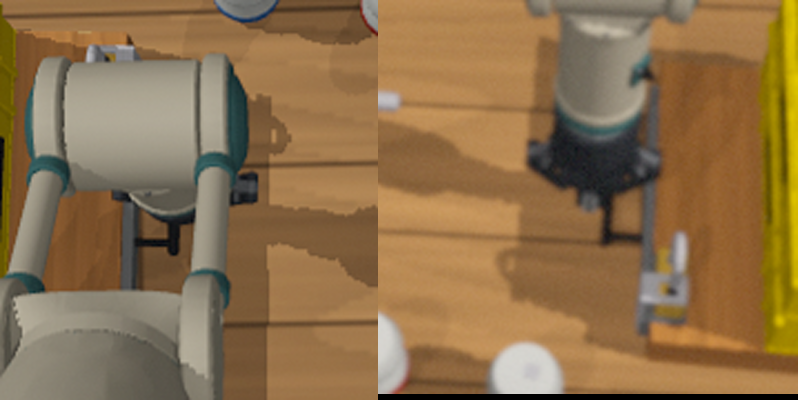

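The tray has followed. Its front at (648,200) is only slightly ahead of the stand edge, and the strap at (665,285) is around the padlock. I'll keep pushing in small steps until the wrist force rises.

Call:
{"fn": "jog_arm", "kwargs": {"steps": [{"delta_pos": [0.0, 0.0, 0.08], "roll": 0.0}, {"delta_pos": [0.0, 0.0, 0.08], "roll": 0.0}, {"delta_pos": [0.0, 0.0, 0.0], "roll": 0.0}]}}

```text
time_s: 12.97
position: [529.1, 72.7, 17.2]
ee_rot: [-138.1, 90.0, -50.3]
wrist_force: [-0.2, -1.2, 0.3]
grip_width: -0.001
```

Call:
{"fn": "jog_arm", "kwargs": {"steps": [{"delta_pos": [0.0, 0.0, 0.08], "roll": 0.0}, {"delta_pos": [0.0, 0.0, 0.08], "roll": 0.0}, {"delta_pos": [0.0, 0.0, 0.0], "roll": 0.0}]}}

```text
time_s: 13.22
position: [529.1, 73.2, 17.2]
ee_rot: [-179.2, 89.5, -91.2]
wrist_force: [-0.2, -16.2, 0.3]
grip_width: -0.004
```

Call:
{"fn": "jog_arm", "kwargs": {"steps": [{"delta_pos": [0.0, 0.0, 0.0], "roll": 0.0}, {"delta_pos": [0.0, 0.0, -0.25], "roll": 0.0}, {"delta_pos": [0.0, 0.0, -0.25], "roll": 0.0}, {"delta_pos": [-0.4, 0.0, 0.0], "roll": 0.0}, {"delta_pos": [-0.9, 0.0, 0.0], "roll": 0.0}, {"delta_pos": [-1.0, 0.0, 0.0], "roll": 0.0}, {"delta_pos": [-1.0, 0.0, 0.0], "roll": 0.0}, {"delta_pos": [-1.0, 0.0, 0.0], "roll": 0.0}, {"delta_pos": [-1.0, 0.0, 0.0], "roll": 0.0}, {"delta_pos": [0.0, 0.0, 0.0], "roll": 0.0}, {"delta_pos": [0.0, 0.0, 0.0], "roll": 0.0}]}}

```text
time_s: 14.13
position: [529.6, 63.0, 178.1]
ee_rot: [-75.2, 89.7, 12.5]
wrist_force: [0.8, -0.1, -0.9]
grip_width: -0.001
```

Run:
```python
from h import *
c=grab("top"); st=r.get_state()
print(st["position"].round(1),st["wrist_force"].round(1))
s=grab("scene")
a=cv2.resize(c["im"][135:210,215:290],(398,398),interpolation=cv2.INTER_CUBIC)
b=cv2.resize(s["im"][265:340,345:420],(400,398),interpolation=cv2.INTER_CUBIC)
cv2.imwrite("pics/g6.png",np.hstack([a,b])[...,::-1])
for X in [(628,142,142),(644,142,86)]: print(proj(c,X),proj(s,X))
```

```text
[528.3  62.9 176.4] [-0.  -0.1 -0.9]
(np.float64(239.78484397299502), np.float64(157.02062337157406)) (np.float64(375.1638365555942), np.float64(292.2749240936683))
(np.float64(245.05100275261282), np.float64(155.80501147553545)) (np.float64(372.5412799637806), np.float64(309.521397343853))
```

View pics/g6.png

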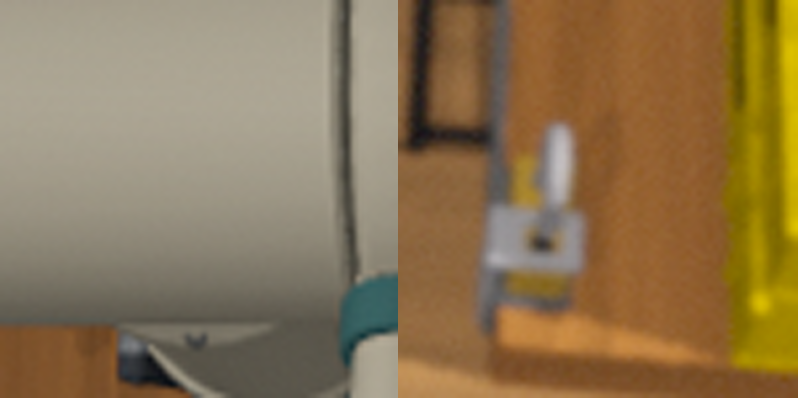

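The scene panel shows the strap slot at (543,240), right under the shackle's free leg, which matches the projected slot at (644,142,86). The arch is at about (557,160), so the shackle top is near (631,142).

Call:
{"fn": "jog_arm", "kwargs": {"steps": [{"delta_pos": [0.0, -0.55, 0.46], "roll": 0.0}, {"delta_pos": [0.0, -0.55, 0.46], "roll": 0.0}, {"delta_pos": [0.0, -0.55, 0.46], "roll": 0.0}, {"delta_pos": [0.0, -0.55, 0.46], "roll": 0.0}, {"delta_pos": [0.0, -0.55, 0.46], "roll": 0.0}, {"delta_pos": [0.0, -0.55, 0.46], "roll": 0.0}, {"delta_pos": [0.4, 0.0, 0.0], "roll": 0.0}, {"delta_pos": [0.4, 0.0, 0.0], "roll": 0.0}, {"delta_pos": [0.0, 0.0, 0.0], "roll": 0.0}, {"delta_pos": [0.0, 0.0, 0.0], "roll": 0.0}]}}

```text
time_s: 15.07
position: [629.1, 141.4, 149.6]
ee_rot: [94.9, 89.7, -177.3]
wrist_force: [0.3, -0.8, -0.4]
grip_width: 0.003
```

Run:
```python
from h import *
st=r.get_state()
print(st["position"].round(1),st["wrist_force"].round(1))
s=grab("scene"); c=grab("top")
b=cv2.resize(s["im"][240:340,320:420],(400,400),interpolation=cv2.INTER_CUBIC)
a=cv2.resize(c["im"][110:210,190:290],(398,400),interpolation=cv2.INTER_CUBIC)
cv2.imwrite("pics/g7.png",np.hstack([a,b])[...,::-1])
```

```text
[629.1 141.4 149.6] [ 0.3 -0.8 -0.4]
```

View pics/g7.png

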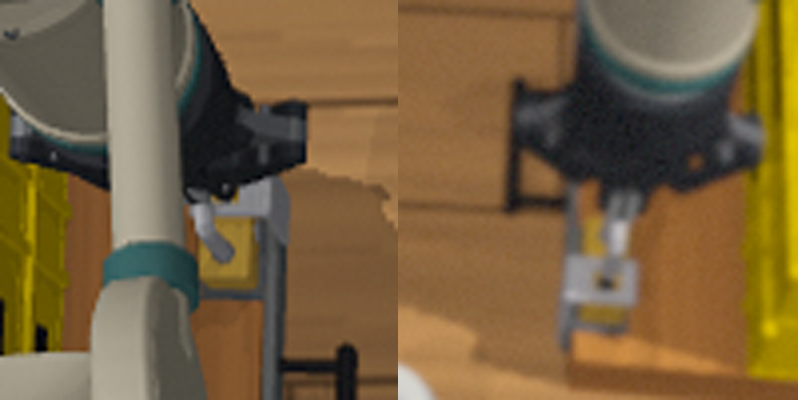

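The fingertips at (622,200) in the right-hand panel sit right above the arch, and the knuckle clears the crate wall. I'll press slowly.

Call:
{"fn": "jog_arm", "kwargs": {"steps": [{"delta_pos": [0.1, 0.0, 0.0], "roll": 0.0}, {"delta_pos": [0.1, 0.0, 0.0], "roll": 0.0}, {"delta_pos": [0.1, 0.0, 0.0], "roll": 0.0}, {"delta_pos": [0.1, 0.0, 0.0], "roll": 0.0}, {"delta_pos": [0.1, 0.0, 0.0], "roll": 0.0}, {"delta_pos": [0.0, 0.0, 0.0], "roll": 0.0}]}}

```text
time_s: 15.67
position: [630.7, 141.4, 138.0]
ee_rot: [-80.5, 89.9, 7.3]
wrist_force: [-1.0, -0.9, 5.4]
grip_width: 0.003
```

Call:
{"fn": "jog_arm", "kwargs": {"steps": [{"delta_pos": [0.06, 0.0, 0.0], "roll": 0.0}, {"delta_pos": [0.06, 0.0, 0.0], "roll": 0.0}, {"delta_pos": [0.06, 0.0, 0.0], "roll": 0.0}, {"delta_pos": [0.0, 0.0, 0.0], "roll": 0.0}]}}

```text
time_s: 16.0
position: [630.7, 141.4, 133.2]
ee_rot: [-83.8, 89.9, 4.0]
wrist_force: [-1.4, -0.5, 6.4]
grip_width: -0.002
```

Contact was made, and 5–6 N matches the spring, so I'll continue.

Call:
{"fn": "jog_arm", "kwargs": {"steps": [{"delta_pos": [0.06, 0.0, 0.0], "roll": 0.0}, {"delta_pos": [0.06, 0.0, 0.0], "roll": 0.0}, {"delta_pos": [0.06, 0.0, 0.0], "roll": 0.0}, {"delta_pos": [0.06, 0.0, 0.0], "roll": 0.0}, {"delta_pos": [0.0, 0.0, 0.0], "roll": 0.0}]}}

```text
time_s: 16.42
position: [630.6, 141.4, 124.7]
ee_rot: [-80.4, 90.0, 7.4]
wrist_force: [-1.1, -1.2, 3.8]
grip_width: -0.001
```

Call:
{"fn": "jog_arm", "kwargs": {"steps": [{"delta_pos": [0.05, 0.0, 0.0], "roll": 0.0}, {"delta_pos": [0.05, 0.0, 0.0], "roll": 0.0}, {"delta_pos": [0.0, 0.0, 0.0], "roll": 0.0}]}}

```text
time_s: 16.67
position: [630.7, 141.4, 121.9]
ee_rot: [-90.8, 90.0, -3.0]
wrist_force: [-0.9, -0.8, 6.6]
grip_width: 0.003
```

Call:
{"fn": "jog_arm", "kwargs": {"steps": [{"delta_pos": [0.05, 0.0, 0.0], "roll": 0.0}, {"delta_pos": [0.05, 0.0, 0.0], "roll": 0.0}, {"delta_pos": [0.0, 0.0, 0.0], "roll": 0.0}, {"delta_pos": [0.0, 0.0, 0.0], "roll": 0.0}]}}

```text
time_s: 17.0
position: [630.8, 141.4, 121.0]
ee_rot: [-84.6, 89.9, 3.2]
wrist_force: [-3.4, -1.1, 14.0]
grip_width: -0.005
```

Call:
{"fn": "jog_arm", "kwargs": {"steps": [{"delta_pos": [-0.1, 0.0, 0.0], "roll": 0.0}, {"delta_pos": [-0.3, 0.0, 0.0], "roll": 0.0}, {"delta_pos": [-0.8, 0.0, 0.0], "roll": 0.0}, {"delta_pos": [-1.0, 0.0, 0.0], "roll": 0.0}, {"delta_pos": [-1.0, 0.5, -0.5], "roll": 0.0}, {"delta_pos": [-0.5, 0.8, -0.8], "roll": 0.0}, {"delta_pos": [0.0, 0.8, -0.8], "roll": 0.0}, {"delta_pos": [0.0, 0.8, -0.8], "roll": 0.0}, {"delta_pos": [0.0, 0.8, -0.8], "roll": 0.0}, {"delta_pos": [0.0, 0.8, -0.8], "roll": 0.0}, {"delta_pos": [0.0, 0.5, -0.5], "roll": 0.0}, {"delta_pos": [0.0, 0.0, 0.0], "roll": 0.0}]}}

```text
time_s: 18.0
position: [471.2, -4.6, 229.3]
ee_rot: [114.3, 89.8, -158.0]
wrist_force: [-0.1, -0.1, -1.3]
grip_width: 0.001
```

Run:
```python
from h import *
st=r.get_state()
print(st["position"].round(1),st["wrist_force"].round(1))
s=grab("scene"); c=grab("top")
b=cv2.resize(s["im"][240:340,320:420],(400,400),interpolation=cv2.INTER_CUBIC)
a=cv2.resize(c["im"][110:210,190:290],(398,400),interpolation=cv2.INTER_CUBIC)
cv2.imwrite("pics/g8.png",np.hstack([a,b])[...,::-1])
print(proj(s,(631,142,142)),proj(s,(631,142,122)),"crop",[((p[0]-320)*4+398,(p[1]-240)*4) for p in (proj(s,(631,142,142)),proj(s,(631,142,122)))])
```

```text
[471.2  -4.6 229.3] [-0.1 -0.1 -1.3]
(np.float64(375.18104625326515), np.float64(293.5212561235455)) (np.float64(374.1888317640427), np.float64(297.4763657920694)) crop [(np.float64(618.7241850130606), np.float64(214.0850244941821)), (np.float64(614.7553270561707), np.float64(229.9054631682775))]
```

View pics/g8.png

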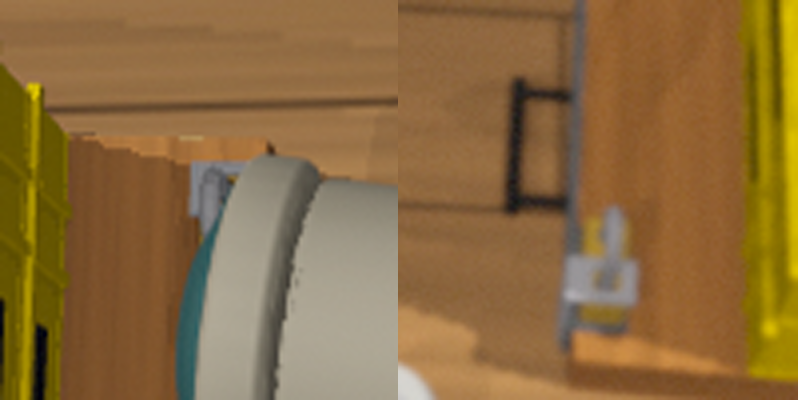

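The shackle stays down: the arch top is now at about (613,207) instead of about (622,194) when raised, and its leg fills the slot at (607,275). The tray front is flush and the arm is clear, so I'm handing in.

```bash
python3 -c "
from h import *
print(r.close_job())"
```

```text
the job is handed in; nothing more can be done
None
```

The job is handed in at about 18 s of the 64 s allowed. `close_job` gives no verdict, so success rests on my own checks.

**What I did**
- I took the farthest of the four openers, about 600 mm from the base. I lowered it to within about a millimetre of the tray floor and let go.
- I pushed the tray by its handle until it hit the hard stop, where the wrist force jumped to 16 N.
- I pressed the shackle about 20 mm. The force eased to 3.8 N as the pawl snapped over, then rose to 14 N at the bottom stop. Then I backed the arm away.

**Last checks**
- **Shackle and tray:** the final picture shows the shackle still down with its leg through the strap slot. The tray front is flush with the stand, and the arm is clear of everything.
- **Opener:** it lay flat in the tray after release. Once the tray was shut it could no longer be seen, so I could not check it again.
- **Bottle and cans:** the gripper never came near them, and I saw no contact in the pictures, but I did not re-measure them at the end.
- **Disagreement:** the two cameras differed by about 3–6 mm on most points, and 12 mm on the shackle arch. I settled the arch position from the strap slot and a closer look before pressing.

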